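# Free the stuck cap of the thermometer sleeve

## Task

The fluted cap on the taller of the two white thermometer sleeves is stuck: break it loose with a short hard twist anticlockwise (seen from above), then keep turning it until its hidden lugs come free and lift it off, without wrenching it upwards while it still holds, as the ceramic is brittle. Then lower it right way up onto the galvanized plate, gently and not dropped, and leave everything else where it is.

Things in the scene. Friction and masses are not known exactly. Their poses are not given: they have to be found in the camera images.
- sleeve: The taller thermometer sleeve, bolted down: upright white ceramic tube 54 mm in diameter, rim 110 mm above the shelf, on a round steel foot 90 mm wide and 8 mm high. Origin on its axis at the underside of the foot, z up. Its cap starts with its x axis parallel to the sleeve's. Over 40 N of contact load on it from the loosened cap (pull, push, sideways) breaks it; over 90 N while breaking loose.
- mouth (a point): Centre of the tall sleeve's rim, on its axis 110 mm above the shelf. In the 46 mm mouth, unseen: a ledge over the cap's lugs that allows 3 mm of lift, with two facing slots 1.3 to 2.6 rad anticlockwise of the stuck position (new every time). Within about 0.1 rad of them the cap lifts straight out; further on it is held again. Feel for them with light upward pulls of about 5 N.
- cap: The stuck aluminium cap, 0.14 kg: round fluted head 58 mm wide, 28 mm high, on a stem 24 mm wide, 30 mm long, with two lugs at its foot (along x, either side, 39 mm over both, 7 mm wide, 6 mm high). Origin on its axis at the foot of the stem, z up; head from z = 30 to 58 mm. On the sleeve the head rests on the rim, its origin 80 mm above the shelf.
- edge (a point): Point on the round side of the cap's head at mid-height, above one lug: 29 mm along the cap's x, 44 mm above its origin. Clockwise the cap is blocked; anticlockwise a spring catch resists over the first 0.4 rad with roughly 0.4 to 0.7 N m (a grip of about 35 N holds, a weak one slips) and snaps it on to 0.7 rad; then it turns nearly freely and stays at any angle. Regrasp to turn far.
- plate: The galvanized damper plate, a flat loose plate 180 x 140 mm (its x and y) and 6 mm thick, 1.1 kg, lying bare on the shelf. Origin at the centre of its underside, z up.
- short_sleeve: The shorter sleeve, a bystander: same foot, tube and fluted head, but its head's top is only 80 mm above the shelf. Loose, 0.6 kg. Origin on its axis at its underside.
- door_handle: Bystander: a red plastic bow handle 150 mm long (its x), 48 mm high. Origin at the centre of its underside.
- bumper: Bystander: a grey rubber bumper, a blunt cone 48 mm in diameter and 30 mm high. Origin at the centre of its underside.
- cup: Bystander: an open steel cup 72 mm in diameter and 85 mm high. Origin at the centre of its underside.
Things that resemble listed ones, but are neither listed nor needed, are in the scene too. What is meant by the plate is not orange, and is the smaller of those in its own colour.

How it is judged:
By the outcome, as a careful person would: the job done as asked, in the order asked, and still so for the second after the job is handed in, with the robot touching nothing.
It also fails if it takes over 70 s, if anything falls off the work surface, if the arm or the gripper's body presses on something with over 40 N, if the wrist force passes 120 N, or if a joint passes its speed limit or range.

## Robot

A 6-joint arm with a two-finger parallel gripper is mounted at the origin on the work surface. World frame = base frame: x ahead of the robot, y to its left, z up, the work surface at z = 0. Lengths are in m, angles in rad, forces in N, time in s.
With the tool pointing down it reaches from about 0.275 to 0.725 m from the base axis. Payload 5.6 kg.
Tool frame: the origin (TCP) lies at the very end of the fingers, on their centre line; the grasp point (between the pads) lies 19 mm behind it; z points along the fingers, y is the line along which they close (so a half turn about z gives the same grasp; the last joint's range is limited). The gripper opens to 85 mm and grips with 20 to 120 N. Pads are 22 mm wide; open, the fingers measure 114 mm over their backs; the gripper's body (76 mm by 85 mm) begins 54 mm behind the grasp point. The pads swing forward as they close: fully open they stand 13 mm farther back than shut.
Start: joints at [1.391, 0.255, 0.108, 0, -1.424, -0.285], TCP at [0.247, 0.492, 0.231] pointing down, gripper open.
Joint ranges: [-2.95, 2.95], [-1.21, 1.97], [-1.09, 1.5], [-2.87, 1.71], [-2.94, -0.07], [-3.05, 3.05]. Speed limits (rad/s): [2.57, 2.57, 3.14, 3.14, 3.14, 3.14].

## Interface

Orientations are given as a unit quaternion [x, y, z, w].
In Python, from plant import sensors, viewer, ticket gives the robot as it stands.
- The arm moves only by the shell command python3 -m creep 'ROWS' [FORCE]. ROWS is JSON, a list of rows, each a list of 5 numbers: the opening, from 0 (shut) to 1 (fully open), then the shift along the tool's x, y, z in mm, then the turn about the tool's z in rad. In form: [[hand, x, y, z, twist], ...]. A call has 1 to 8 rows; each row is the pose to reach, as a shift and turn from the pose commanded when the call began, along the tool's axes at that moment; what a row does not reach only later rows make up. A row lasts 1/10 s, in which the tool goes at most 50 mm and 8.59 degrees, less where a joint would pass 70% of its speed; a pose out of reach is approached as far as the arm can. A call with a gripper value outside its range is refused whole. The fingers move at their own pace and stop on an object; FORCE is the grip in N (left out, the last holds). Time passes only in rows, so rows that repeat a pose let the fingers close. It gives the time, the measured TCP pose, the force, the opening and the grip force at its end, in the units of the state.
- sensors.state(): the state, without advancing time (a new reading comes with each control period).
- viewer.capture(name): name is "scene" or "top" or "wrist"; returns a dict with "image" (384x512x3 uint8, red, green, blue), "K" (3x3 intrinsics, pixels), "dist_coeffs" ([k1, k2, p1, p2, k3] as OpenCV has them; the pictures are not rectified), "rvec" (rotation vector, rad) and "tvec" (3), from world to camera coordinates, as OpenCV has them. Camera axes: x right, y down, z forward; pixel columns grow to the right and rows downward; lengths in m; the calibration is good to about 2 mm. A picture is of the moment at which its call begins. There is no depth.
- ticket.finish_job(): hands the job in; it is judged then, once.
The state is a dict: "t": time; "joint_positions": joint angles; "joint_velocities": joint speeds; "joint_torque": joint torques, N m; "position": TCP position; "eef_rot": TCP orientation; "ft_force": force on the tool from outside, world axes, zero at the start; "torque": the same for the moment, N m; "width": finger opening in m; "finger_force": force on a finger pad.
Only numpy, scipy, OpenCV 4.12 (cv2) and the standard library are available. Lean on these libraries where they do the work, as an engineer would, in place of code of your own. Each camera call takes 0.05 s, during which the arm holds its last target. There are 200 camera calls.

## Working session

There is one attempt and no reset: what is moved stays moved. The work goes in short steps, Python scripts to look and compute and a shell command to move; the robot and the scene stay as the last step left them, time stands still between calls to the robot, and variables do not carry over. Pictures are saved under pics/ and viewed, at most 10 in all, crops included, and the job is handed in when it is done.

```bash
mkdir -p pics; ls
python3 - <<'E'
from plant import sensors, viewer
import cv2,pickle
s=sensors.state(); print({k:s[k] for k in('t','position','eef_rot','ft_force','torque','width')})
d={}
for n in('scene','top'):
    c=viewer.capture(n); d[n]=c; cv2.imwrite(f'pics/{n}1.png',cv2.resize(c['image'][:,:,::-1],(800,600)))
pickle.dump(d,open('c1.pkl','wb'))
E
```

```text
pics
{'t': 0.0, 'position': array([0.24624567, 0.4912377 , 0.23038183]), 'eef_rot': array([ 9.73108956e-01, -2.30343364e-01, -1.92545501e-04,  9.26498451e-04]), 'ft_force': array([ 0.05712002, -0.68978531, -0.3503392 ]), 'torque': array([ 0.02165611, -0.01593085, -0.00514592]), 'width': 0.08515984054838759}
```

View pics/scene1.png

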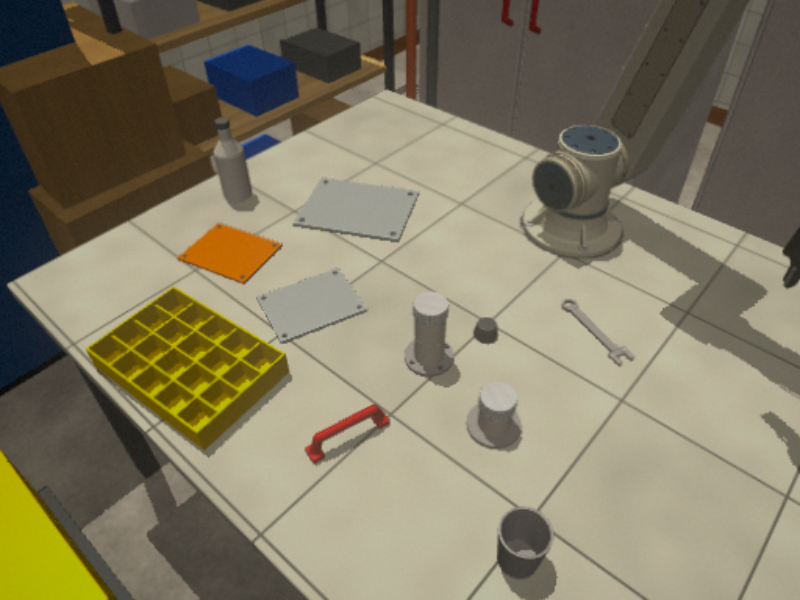

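View pics/top1.png

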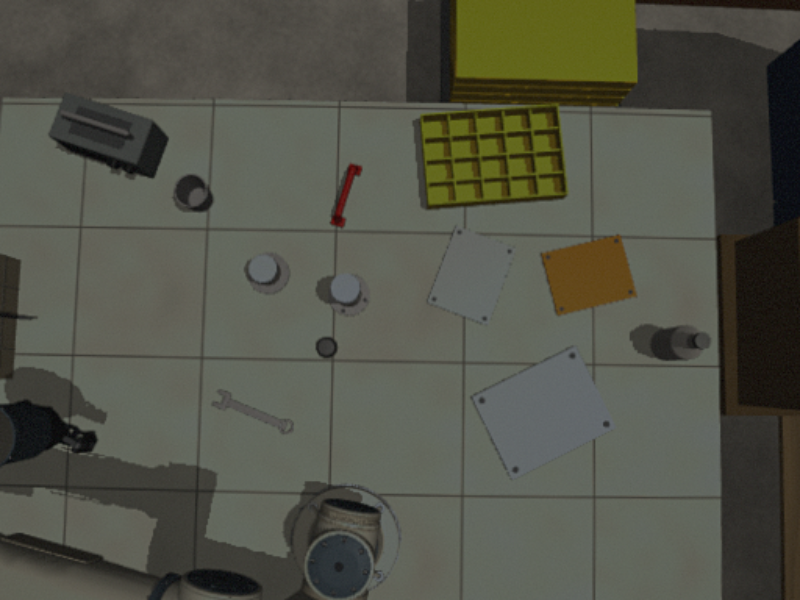

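The scene view shows the tall sleeve's cap at about (431,303) px and the smaller grey plate at about (311,304). In the top view (800 px scale) they are at (345,290) and (471,275). The short sleeve is at (263,268) and the bumper at (326,347).

```bash
cat > h.py <<'E'
import cv2,numpy as np
def ray(c,px,z):
    u=cv2.undistortPoints(np.array(px,float).reshape(-1,1,2),c['K'],c['dist_coeffs']).reshape(-1,2)
    R=cv2.Rodrigues(np.array(c['rvec'],float))[0]; t=np.array(c['tvec'],float).ravel(); o=-R.T@t
    d=np.c_[u,np.ones(len(u))]@R
    return o+d*((z-o[2])/d[:,2])[:,None]
def blob(img,seed,tol):
    m=np.zeros((386,514),np.uint8)
    cv2.floodFill(cv2.GaussianBlur(img,(3,3),0).copy(),m,seed,0,(tol,)*3,(tol,)*3,4|(255<<8)|cv2.FLOODFILL_MASK_ONLY|cv2.FLOODFILL_FIXED_RANGE)
    m=m[1:-1,1:-1]; return m,max(cv2.findContours(m,cv2.RETR_EXTERNAL,cv2.CHAIN_APPROX_NONE)[0],key=len)
E
python3 - <<'E'
import pickle; from h import *
d=pickle.load(open('c1.pkl','rb'))
T=d['top'];S=d['scene']; out=[]
def circ(c,seed,tol,z,n):
    m,k=blob(c['image'],seed,tol); P=ray(c,k.reshape(-1,2),z)[:,:2]
    (x,y),r=cv2.minEnclosingCircle(P.astype(np.float32)*1000); A=np.c_[P,np.ones(len(P))]
    s=np.linalg.lstsq(A,(P**2).sum(1),rcond=None)[0]; print(n,'enc',x,y,r,'fit',s[:2]/2*1000,1000*np.sqrt(s[2]+(s[:2]**2).sum()/4),'pts',len(P))
for tol in(18,26):
    circ(T,(221,185),tol,.138,'cap top'); circ(T,(168,172),tol,.08,'short top')
    circ(S,(276,191),tol,.138,'cap scene'); circ(S,(318,253),tol,.08,'short sc')
for n,c,s in(('T',T,(301,176)),('S',S,(199,195))):
  for tol in(12,18,25):
    m,k=blob(c['image'],s,tol); P=ray(c,k.reshape(-1,2),.006)[:,:2].astype(np.float32)*1000
    print(n,cv2.minAreaRect(P))
# bumper, handle
print(ray(T,[(208.6,222)],.03),ray(T,np.array([(352,168),(338,222)])*.64,.03), ray(T,[(123,123)],.085))
a=cv2.resize(T['image'][80:260,60:360,::-1],None,fx=2.6,fy=2.6,interpolation=2)
a=np.clip(a*1.7,0,255).astype(np.uint8);cv2.imwrite('pics/t2.png',a)
E
```

```text
cap top enc 525.871826171875 3.1424407958984375 37.308231353759766 fit [522.52621227   3.26079305] 29.716400944047113 pts 61
short top enc 505.27593994140625 160.35179138183594 179.07247924804688 fit [508.95458482 166.83170556] 142.39124002524616 pts 322
cap scene enc 386.69989013671875 -18.399152755737305 156.3898162841797 fit [383.41984843 -13.498908  ] 126.09157797577758 pts 268
short sc enc 555.4895629882812 178.8902130126953 29.4814453125 fit [555.92159825 178.90857664] 27.473472882327517 pts 58
cap top enc 500.08392333984375 -358.4039306640625 534.4782104492188 fit [ 479.13518386 -337.54923357] 315.3778038081057 pts 1785
short top enc 374.4449157714844 -237.35609436035156 587.5626220703125 fit [ 454.56367025 -257.28229484] 347.628486694802 pts 2415
cap scene enc 522.7420654296875 -129.0272979736328 333.9000549316406 fit [ 529.40886308 -123.77684484] 194.1056847822856 pts 1112
short sc enc 567.8870239257812 203.28880310058594 171.11720275878906 fit [569.96517438 209.90063288] 135.52058135252426 pts 320
T ((513.1143798828125, -378.1650085449219), (827.241943359375, 835.2083740234375), 0.08337727934122086)
T ((513.9232788085938, -378.8180847167969), (831.0191040039062, 836.7615966796875), 0.0032026716507971287)
T ((445.8994140625, -2.45220947265625), (1590.9871826171875, 1132.7838134765625), 89.93289184570312)
S ((560.3704833984375, -253.348876953125), (149.9978790283203, 194.01976013183594), 70.00282287597656)
S ((219.6501922607422, -421.52496337890625), (912.1375122070312, 726.04931640625), 0.3092653453350067)
S ((346.0763244628906, -236.82269287109375), (1171.7020263671875, 1105.843017578125), 0.10431750118732452)
[[0.40120222 0.04536243 0.03      ]] [[ 7.86193664e-01 -4.68053887e-04  3.00000000e-02]
 [ 6.67496919e-01  2.66093348e-02  3.00000000e-02]] [[0.71419776 0.32686203 0.085     ]]
```

View pics/t2.png

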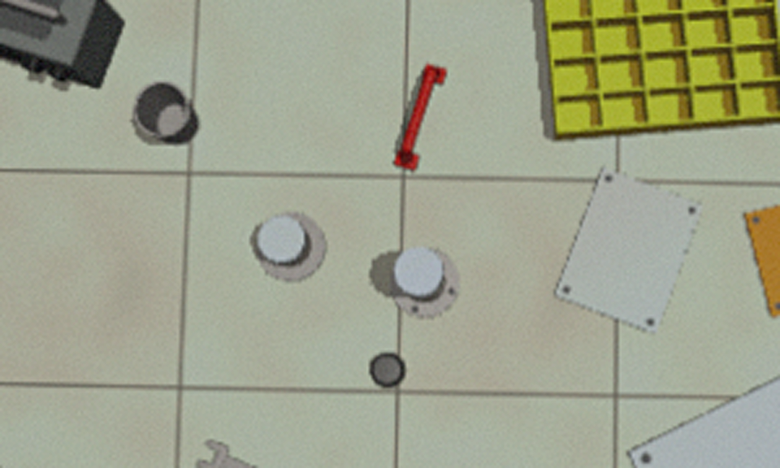

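The crop shows the cap centre at (418,272) and the plate's corners at about (603,168), (700,202), (654,330) and (556,296). The cap and plate are bluish against the cream table, so I'll mask by hue.

Run:
```python
import pickle; from h import *
d=pickle.load(open('c1.pkl','rb'))
T=d['top'];S=d['scene']
for n,c,seeds in(('T',T,dict(cap=(221,185),short=(168,172),plate=(301,176))),('S',S,dict(cap=(276,191),plate=(199,195)))):
    I=cv2.GaussianBlur(c['image'],(3,3),0).astype(int); q=I[...,2]-I[...,0]
    print(n,{k:(q[s[1],s[0]]) for k,s in seeds.items()},'table',q[200,260] if n=='T' else q[260,240])
    for th in (0,4,8):
        m=cv2.morphologyEx((q>th).astype(np.uint8),cv2.MORPH_OPEN,np.ones((3,3)))
        for k,s in seeds.items():
            l=cv2.connectedComponents(m,connectivity=4)[1]; 
            if l[s[1],s[0]]==0: continue
            mm=(l==l[s[1],s[0]]).astype(np.uint8)
            kk=max(cv2.findContours(mm,0,1)[0],key=len).reshape(-1,2)
            z=dict(cap=.138,short=.08,plate=.006)[k]
            print(n,th,k,'area',mm.sum(),cv2.minAreaRect((ray(c,kk,z)[:,:2]*1000).astype(np.float32)),'cen',ray(c,[np.argwhere(mm).mean(0)[::-1]],z)[0])
K=np.array([(603,168),(700,202),(654,330),(556,296)])/2.6+[60-.3,80-.3]
P=ray(T,K,.006);print(P,P.mean(0))
R=cv2.Rodrigues(np.array(T['rvec']))[0];print('topcam',-R.T@np.array(T['tvec']).ravel())
```

```text
T {'cap': np.int64(9), 'short': np.int64(5), 'plate': np.int64(1)} table -9
T 0 cap area 299 ((514.9970092773438, 2.855539321899414), (55.722469329833984, 58.48316955566406), 1.0217140913009644) cen [0.51463766 0.00257313 0.138     ]
T 0 short area 261 ((558.8863525390625, 177.244873046875), (55.036312103271484, 54.859397888183594), 1.003429651260376) cen [0.55837198 0.17620086 0.08      ]
T 4 cap area 260 ((513.4561767578125, 2.8327999114990234), (52.676795959472656, 52.30658721923828), 1.2492889165878296) cen [0.51458834 0.00272629 0.138     ]
T 4 short area 192 ((557.2280883789062, 177.26510620117188), (51.918739318847656, 48.1912727355957), 2.129159927368164) cen [0.55682674 0.17812394 0.08      ]
T 8 cap area 132 ((506.4663391113281, -0.908050537109375), (30.711633682250977, 49.62530517578125), 23.831111907958984) cen [ 0.50790176 -0.0006211   0.138     ]
S {'cap': np.int64(-17), 'plate': np.int64(-12)} table -112
[[ 0.66945769 -0.22676297  0.006     ]
 [ 0.62705606 -0.35362437  0.006     ]
 [ 0.45916014 -0.29424993  0.006     ]
 [ 0.50087232 -0.16751705  0.006     ]] [ 0.56413655 -0.26053858  0.006     ]
topcam [ 0.34871559 -0.08497261  1.60877727]
```

```bash
python3 -m creep '[[1,459,316,0,1.2],[1,459,316,0,1.2],[1,459,316,0,1.2],[1,459,316,0,1.2],[1,459,316,0,1.2],[1,459,316,0,1.2],[1,459,316,0,1.2],[1,459,316,0,1.2]]'
cat >> h.py <<'E'
def st(goal=None):
    from plant import sensors
    from scipy.spatial.transform import Rotation as Ro
    s=sensors.state(); R=Ro.from_quat(s['eef_rot']).as_matrix(); p=np.array(s['position'])
    print('t',round(s['t'],2),'p',p.round(4),'yaw',round(float(np.arctan2(R[1,0],R[0,0])),3),'tilt',R[:,2].round(3),'j',np.round(s['joint_positions'],2),'w',round(s['width'],4),'ff',s['finger_force'],'F',s['ft_force'].round(1),'M',s['torque'].round(2))
    if goal is not None: print('tool shift mm',(R.T@(np.array(goal)-p)*1000).round(1))
    return s
E
python3 -c "
from h import *
st([.515,.003,.231])"
```

```text
t: 0.9
position: [0.4396, 0.1392, 0.2312]
eef_rot: [-0.671, 0.742, 0.0, -0.0]
ft_force: [1.3, 1.0, 0.2]
width: 0.0856
finger_force: 0.0
t 0.9 p [0.4396 0.1392 0.2312] yaw -1.671 tilt [-0.  0. -1.] j [ 0.65  0.08 -0.11 -0.   -1.39 -0.75] w 0.0856 ff 0.0 F [1.3 1.  0.2] M [ 0.12 -0.18 -0.02]
tool shift mm [128.1 -88.6   0.2]
```

```bash
python3 -m creep '[[1,128,-89,0,1.5],[1,128,-89,0,1.5],[1,128,-89,0,1.5],[1,128,-89,0,1.5],[1,128,-89,0,1.5],[1,128,-89,0,1.5],[1,128,-89,0,1.5],[1,128,-89,0,1.5]]' >/dev/null;python3 -m creep '[[1,0,0,0,0.3],[1,0,0,0,0.35],[1,0,0,0,0.35]]' >/dev/null
python3 - <<'E'
from h import *; from plant import viewer; import pickle
st([.515,.003,.231])
d={n:viewer.capture(n) for n in('wrist','scene')}; pickle.dump(d,open('c2.pkl','wb'))
a=np.hstack([d['wrist']['image'],d['scene']['image']])[:,:,::-1]
cv2.imwrite('pics/w2.png',cv2.resize(a,(800,300)))
E
```

```text
t 2.0 p [0.5156 0.0054 0.2308] yaw 3.063 tilt [-0.001 -0.    -1.   ] j [ 0.31  0.19  0.02 -0.   -1.4  -1.96] w 0.0854 ff 0.0 F [-0.4  0.5 -0.2] M [-0.04  0.03 -0.05]
tool shift mm [ 0.4 -2.5 -0.2]
```

View pics/w2.png

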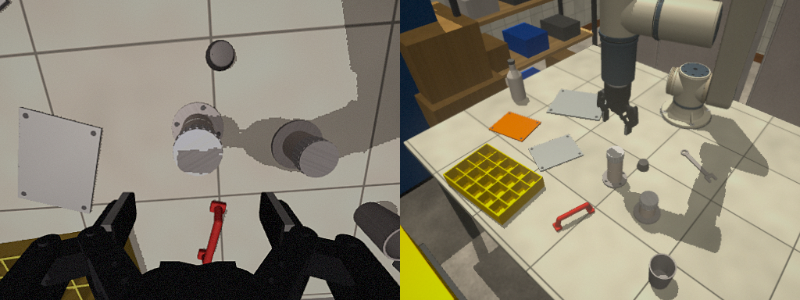

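The wrist view (left) shows the tall cap's top at about (198,155) between the fingers, with the bumper above it and the short sleeve to its right. I'll locate the cap more precisely.

Run:
```python
from h import *; import pickle
d=pickle.load(open('c2.pkl','rb')); c=d['wrist']; s=d['scene']
a=cv2.resize(c['image'][110:250,200:310,::-1],None,fx=4,fy=4,interpolation=cv2.INTER_CUBIC)
b=cv2.resize(s['image'][170:250,245:325,::-1],None,fx=4.5,fy=4.5,interpolation=cv2.INTER_CUBIC)
def proj(c,P): return cv2.projectPoints(np.array(P,float),c['rvec'],c['tvec'],c['K'],c['dist_coeffs'])[0].reshape(-1,2)
th=np.linspace(0,6.28,60); ring=lambda r,z:np.c_[.515+r*np.cos(th),.003+r*np.sin(th),0*th+z]
for im,cc,o,f in((a,c,(200,110),4),(b,s,(245,170),4.5)):
    for r,z in((.029,.138),(.045,.008)):
        cv2.polylines(im,[((proj(cc,ring(r,z))-o+.5)*f).astype(np.int32)],True,(0,0,255),1)
h=max(a.shape[0],b.shape[0]); o=np.zeros((h,a.shape[1]+b.shape[1],3),np.uint8); o[:a.shape[0],:a.shape[1]]=a; o[:b.shape[0],a.shape[1]:]=b
cv2.imwrite('pics/w3.png',o[:600,:800]); print(o.shape)
```

```text
(560, 800, 3)
```

View pics/w3.png

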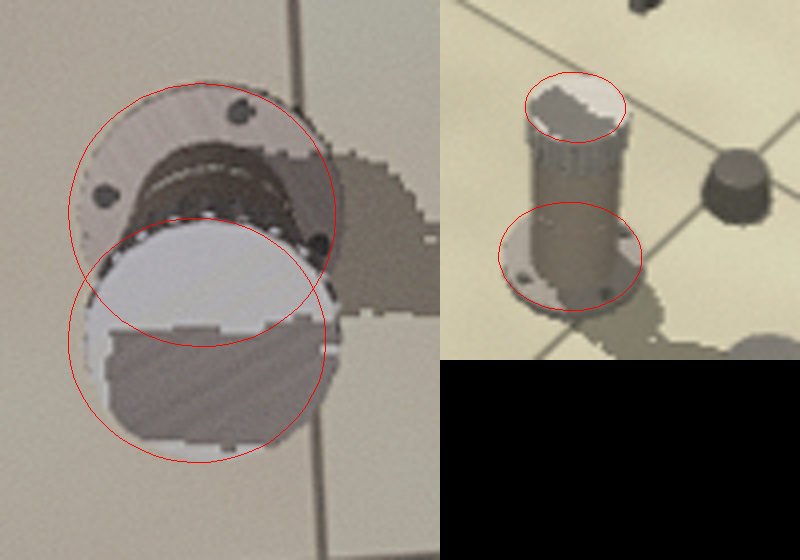

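```bash
python3 -m creep '[[1,1.5,0,30,0],[1,1.5,0,60,0],[1,1.5,0,90,0],[1,1.5,0,110,0],[1,1.5,0,120,0],[1,1.5,0,130,0],[1,1.5,0,130,0]]' ; python3 -c "
from h import *
st([.514,.005,.1])"
python3 -m creep '[[0.65,0,0,0,0],[0.65,0,0,0,0],[0.6,0,0,0,0]]' 20;  python3 -c "
from h import *
st()"
```

```text
t: 2.8
position: [0.5141, 0.0055, 0.1006]
eef_rot: [0.036, 0.999, -0.0, -0.001]
ft_force: [0.0, -0.9, 0.1]
width: 0.0856
finger_force: 0.0
t 2.8 p [0.5141 0.0055 0.1006] yaw 3.069 tilt [-0.001 -0.    -1.   ] j [ 0.32  0.27 -0.22 -0.   -1.08 -1.96] w 0.0856 ff 0.0 F [ 0.  -0.9  0.1] M [ 0.04 -0.   -0.02]
tool shift mm [ 0.  -0.5  0.6]
t: 3.1
position: [0.5152, 0.0056, 0.1025]
eef_rot: [0.036, 0.999, 0.0, 0.001]
ft_force: [-0.5, 0.4, 3.6]
width: 0.0573
finger_force: 21.6
t 3.1 p [0.5152 0.0056 0.1025] yaw 3.069 tilt [ 0.002  0.    -1.   ] j [ 0.32  0.26 -0.22  0.   -1.08 -1.96] w 0.0573 ff 21.60735458135605 F [-0.5  0.4  3.6] M [ 0.    0.24 -0.01]
```

```bash
python3 -m creep '[[0.6,0,0,0,0],[0.6,0,0,0,0],[0.6,0,0,0,0]]' 50;  python3 -m creep '[[0.6,0,0,0,-0.12],[0.6,0,0,0,-0.24]]';  python3 -c "
from h import *
st()"
```

```text
t: 3.4
position: [0.5153, 0.0056, 0.1026]
eef_rot: [0.036, 0.999, 0.0, 0.001]
ft_force: [-1.1, 0.7, 5.9]
width: 0.0565
finger_force: 52.5
t: 3.6
position: [0.5165, 0.0044, 0.1028]
eef_rot: [-0.086, 0.996, -0.001, 0.002]
ft_force: [2.6, -7.1, 2.3]
width: 0.0566
finger_force: 53.3
t 3.6 p [0.5165 0.0044 0.1028] yaw -2.97 tilt [ 0.005 -0.002 -1.   ] j [ 0.31  0.26 -0.22  0.   -1.08 -1.72] w 0.0566 ff 53.30024063587189 F [ 2.6 -7.1  2.3] M [-2.87 -1.15 -0.45]
```

```bash
python3 -m creep '[[0.6,0,0,0,-0.12],[0.6,0,0,0,-0.24]]' >/dev/null;  python3 -c "
from h import *
st()"; python3 -m creep '[[0.6,0,0,0,-0.12],[0.6,0,0,0,-0.22],[0.6,0,0,0,-0.22]]'>/dev/null;  python3 -c "
from h import *
st()"
```

```text
t 3.8 p [0.5166 0.0047 0.1028] yaw -2.729 tilt [ 0.005 -0.001 -1.   ] j [ 0.31  0.26 -0.22  0.   -1.08 -1.47] w 0.0572 ff 53.3373498916626 F [ 3.6 -2.9  2.2] M [-1.39 -1.3  -0.02]
t 4.1 p [0.5155 0.005  0.1027] yaw -2.512 tilt [ 0.003 -0.001 -1.   ] j [ 0.31  0.26 -0.22  0.   -1.09 -1.26] w 0.057 ff 53.79906713962555 F [-1.4 -2.   6.5] M [-0.53  0.24  0.09]
```

```bash
python3 -m creep '[[0.6,0,0,-2,-0.12],[0.6,0,0,-2,-0.24],[0.6,0,0,-2,-0.36],[0.6,0,0,-2,-0.45],[0.6,0,0,-2,-0.45]]' 32 >/dev/null;  python3 -c "
from h import *
st()"; python3 -m creep '[[0.6,0,0,-3,0],[0.6,0,0,-5,0],[0.6,0,0,-5,0]]'>/dev/null;  python3 -c "
from h import *
st()"
```

```text
t 4.6 p [0.5144 0.0054 0.1031] yaw -2.064 tilt [-0.  0. -1.] j [ 0.32  0.26 -0.22 -0.   -1.09 -0.81] w 0.0572 ff 53.29921723867301 F [-0.1 -0.2 -1.5] M [-0.15 -0.31 -0.03]
t 4.9 p [0.514  0.0054 0.1062] yaw -2.067 tilt [-0.002  0.    -1.   ] j [ 0.32  0.26 -0.21 -0.   -1.1  -0.81] w 0.0573 ff 51.35933876037598 F [  6.6  -3.  -17.2] M [-0.91 -2.46  0.06]
```

```bash
python3 -m creep '[[0.6,0,0,3,0],[0.6,0,0,3,-0.12],[0.6,0,0,3,-0.12],[0.6,0,0,0.8,-0.12],[0.6,0,0,0.8,-0.12]]' 32 >/dev/null;  python3 -c "
from h import *
st()"; python3 -m creep '[[0.6,0,0,2.2,0],[0.6,0,0,2.2,-0.12],[0.6,0,0,2.2,-0.12],[0.6,0,0,0,-0.12],[0.6,0,0,0,-0.12]]'>/dev/null;  python3 -c "
from h import *
st()"
python3 -m creep '[[0.6,0,0,2.2,0],[0.6,0,0,2.2,-0.12],[0.6,0,0,2.2,-0.12],[0.6,0,0,0,-0.12],[0.6,0,0,0,-0.12]]'>/dev/null;  python3 -c "
from h import *
st()"
```

```text
t 5.4 p [0.5142 0.0054 0.1065] yaw -1.948 tilt [-0.001  0.    -1.   ] j [ 0.32  0.26 -0.21 -0.   -1.1  -0.69] w 0.0568 ff 52.01351881027222 F [  4.3  -1.9 -10.1] M [-0.66 -1.54  0.06]
t 5.9 p [0.5148 0.0056 0.1076] yaw -1.827 tilt [ 0.001  0.    -1.   ] j [ 0.32  0.26 -0.21  0.   -1.1  -0.57] w 0.0569 ff 52.791990637779236 F [ 1.3 -0.1 -1.7] M [ 0.02 -0.71  0.05]
t 6.4 p [0.5145 0.0056 0.1079] yaw -1.707 tilt [ 0.  0. -1.] j [ 0.32  0.26 -0.21  0.   -1.1  -0.45] w 0.0567 ff 52.88980007171631 F [ 1.4 -0.8 -1.4] M [-0.22 -0.28 -0.03]
```

```bash
python3 -m creep '[[0.6,0,0,-1,0],[0.6,0,0,-1,0]]'>/dev/null;  python3 -c "
from h import *
st()"
```

```text
t 6.6 p [0.5145 0.0055 0.1087] yaw -1.706 tilt [ 0.  0. -1.] j [ 0.32  0.26 -0.21  0.   -1.1  -0.45] w 0.0568 ff 52.88879156112671 F [ 0.4 -0.1 -1.4] M [-0.26 -0.23  0.01]
```

```bash
python3 -m creep '[[0.6,0,0,-1.5,0],[0.6,0,0,-3,0],[0.6,0,0,-4.5,0]]'>/dev/null;  python3 -c "
from h import *
st()"; python3 -m creep '[[0.6,0,0,-2,0],[0.6,0,0,-4,0],[0.6,0,0,-7,0]]'>/dev/null;  python3 -c "
from h import *
st()"
```

```text
t 6.9 p [0.5145 0.0055 0.1131] yaw -1.705 tilt [ 0. -0. -1.] j [ 0.32  0.25 -0.2   0.   -1.11 -0.45] w 0.0569 ff 52.904457449913025 F [ 1.8 -1.1 -1.8] M [-0.32 -0.4  -0.08]
t 7.2 p [0.5144 0.0055 0.1201] yaw -1.705 tilt [-0. -0. -1.] j [ 0.32  0.25 -0.19 -0.   -1.13 -0.45] w 0.0567 ff 52.90340781211853 F [ 0.4 -0.5 -1.9] M [-0.32 -0.33 -0.04]
```

```bash
python3 -m creep '[[0.6,0,0,-5,0],[0.6,0,0,-12,0],[0.6,0,0,-20,0],[0.6,0,0,-30,0],[0.6,0,0,-45,0],[0.6,0,0,-60,0],[0.6,0,0,-70,0],[0.6,0,0,-70,0]]'>/dev/null;  python3 - <<'E'
from h import *; from plant import viewer
st([.564,-.260,.190])
cv2.imwrite('pics/s4.png',cv2.resize(np.hstack([viewer.capture(n)['image'] for n in('scene','wrist')])[:,:,::-1],(800,300)))
E
```

```text
t 8.0 p [0.5154 0.0057 0.1919] yaw -1.705 tilt [ 0.003  0.001 -1.   ] j [ 0.32  0.2  -0.06  0.   -1.3  -0.45] w 0.0569 ff 52.92509615421295 F [-0.4  0.3 -1.3] M [ 0.04 -0.04  0.01]
tool shift mm [256.8 -83.6   1.9]
```

View pics/s4.png

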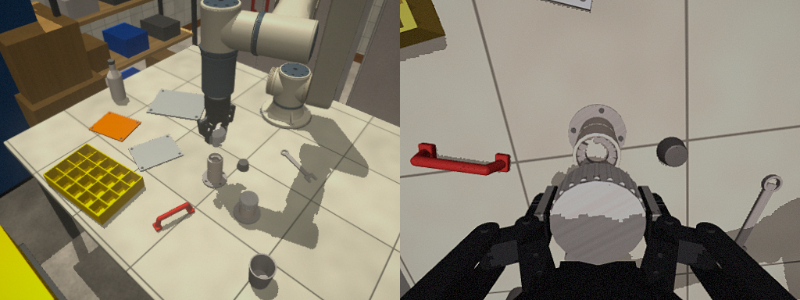

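The cap is out, held upright between the pads with an empty sleeve mouth at (600,150). The plate is clear.

```bash
python3 -m creep '[[0.6,20,-7,0,0],[0.6,50,-16,0,0],[0.6,90,-29,0,0],[0.6,130,-42,0,0],[0.6,170,-55,0,0],[0.6,210,-68,0,0],[0.6,240,-78,0,0],[0.6,257,-84,0,0]]'>/dev/null; python3 -m creep '[[0.6,0,0,0,0],[0.6,0,0,0,0]]'>/dev/null
python3 - <<'E'
from h import *; from plant import viewer
st([.564,-.260,.190])
cv2.imwrite('pics/s5.png',cv2.resize(np.hstack([viewer.capture(n)['image'] for n in('scene','top')])[:,:,::-1],(800,300)))
E
```

```text
t 9.1 p [ 0.5629 -0.2603  0.1887] yaw -1.706 tilt [-0.002  0.001 -1.   ] j [-0.18  0.41  0.22 -0.   -1.39  0.05] w 0.0571 ff 52.95100450515747 F [ 0.   0.5 -1.7] M [ 0.05  0.04 -0.02]
tool shift mm [-0.4 -1.1 -1.3]
```

View pics/s5.png

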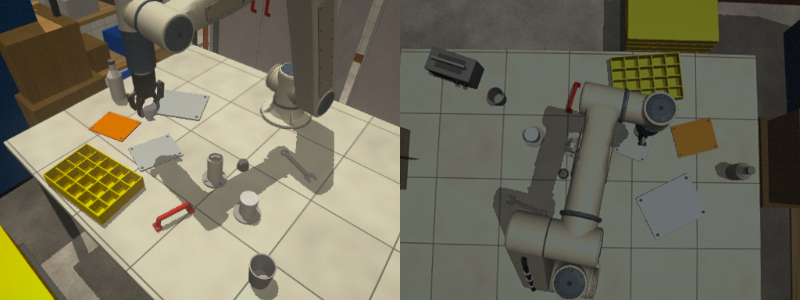

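The cap hangs above the plate as intended: in the scene view the cap is at (150,113) and the plate at (155,152), consistent with the cap's height.

```bash
python3 -m creep '[[0.6,0,0,20,0],[0.6,0,0,50,0],[0.6,0,0,80,0],[0.6,0,0,110,0],[0.6,0,0,130,0],[0.6,0,0,145,0],[0.6,0,0,152,0],[0.6,0,0,154,0]]'>/dev/null; python3 -m creep '[[0.6,0,0,0,0],[0.6,0,0,1,0],[0.6,0,0,2,0],[0.6,0,0,3,0]]'>/dev/null
python3 - <<'E'
from h import *
st()
E
```

```text
t 10.4 p [ 0.5636 -0.2605  0.0335] yaw -1.705 tilt [ 0.001 -0.    -1.   ] j [-0.18  0.52 -0.02  0.   -1.03  0.05] w 0.0569 ff 52.99241781234741 F [-0.3  0.  -1.2] M [-0.01 -0.03  0.  ]
```

```bash
for i in 1 2 3; do python3 -m creep '[[0.6,0,0,0.5,0],[0.6,0,0,1,0],[0.6,0,0,1.5,0],[0.6,0,0,1.5,0]]'>/dev/null
python3 - <<'E'
from h import *
import sys
sys.exit(0 if st()['ft_force'][2]<1 else 1)
E
[ $? = 0 ] || break; done
```

```text
t 10.8 p [ 0.5633 -0.2604  0.0314] yaw -1.705 tilt [-0.  0. -1.] j [-0.18  0.52 -0.02 -0.   -1.03  0.05] w 0.0572 ff 52.993340492248535 F [-0.7 -0.5 -1. ] M [0.   0.01 0.  ]
t 11.2 p [ 0.5633 -0.2604  0.0299] yaw -1.705 tilt [-0.  0. -1.] j [-0.18  0.52 -0.03 -0.   -1.02  0.05] w 0.0569 ff 52.99323320388794 F [-0.3  1.2 -1.5] M [-0.07  0.04 -0.01]
t 11.6 p [ 0.5634 -0.2604  0.0287] yaw -1.705 tilt [ 0. -0. -1.] j [-0.18  0.52 -0.03  0.   -1.02  0.05] w 0.0571 ff 53.27208995819092 F [-0.6  0.5  1.7] M [0.16 0.28 0.02]
```

```bash
python3 -m creep '[[0.68,0,0,0,0],[0.70,0,0,0,0],[0.74,0,0,0,0],[0.8,0,0,0,0],[0.9,0,0,0,0],[1,0,0,0,0],[1,0,0,0,0]]' 20; python3 -m creep '[[1,0,0,-5,0],[1,0,0,-15,0],[1,0,0,-30,0],[1,0,0,-50,0],[1,0,0,-80,0],[1,0,0,-110,0],[1,0,0,-140,0],[1,0,0,-170,0]]'; python3 -m creep '[[1,-40,20,0,0],[1,-80,40,0,0],[1,-120,60,0,0],[1,-160,80,0,0],[1,-160,80,0,0]]' >/dev/null
python3 - <<'E'
from h import *; from plant import viewer
st()
cv2.imwrite('pics/s6.png',np.hstack([cv2.resize(viewer.capture('scene')['image'][130:330,110:360,::-1],(400,320)),cv2.resize(viewer.capture('wrist')['image'][:,:,::-1],(400,320))]))
E
```

```text
t: 12.3
position: [0.5634, -0.2604, 0.0285]
eef_rot: [-0.658, 0.753, -0.0, 0.0]
ft_force: [-0.1, 0.4, -0.0]
width: 0.0855
finger_force: 0.0
t: 13.1
position: [0.5632, -0.2604, 0.201]
eef_rot: [-0.658, 0.753, -0.001, 0.0]
ft_force: [0.0, -0.3, -0.1]
width: 0.0853
finger_force: 0.0
t 13.6 p [ 0.5044 -0.0874  0.2002] yaw -1.7 tilt [ 0.002  0.001 -1.   ] j [ 0.13  0.19 -0.05 -0.   -1.32 -0.26] w 0.0855 ff 0.0 F [ 0.4 -0.7  0.8] M [-0.08 -0.    0.01]
```

View pics/s6.png

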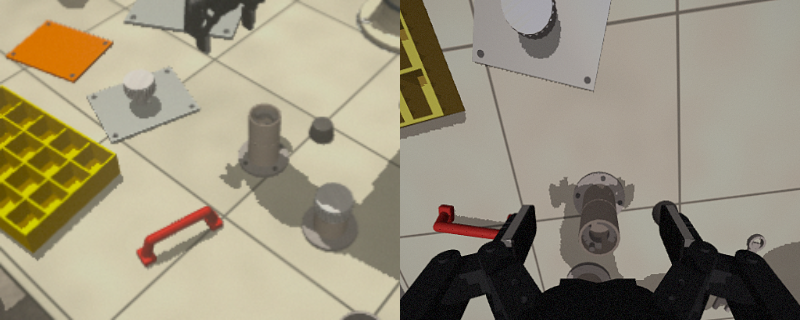

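The cap stands upright in the middle of the plate, at (140,82) in the scene view. The sleeve is open and intact, and nothing else has moved.

```bash
python3 -c "
from plant import ticket; print(ticket.finish_job())"
```

```text
the job is handed in; nothing more can be done
None
```

The cap was broken loose, turned to its slots, lifted off and set upright on the smaller galvanized plate with about 3 N of contact force; the job was handed in at about 14 s with the gripper clear of everything, though one upward pull while feeling for the slots reached about 17 N instead of the suggested 5 N (limit 40 N), and no verdict came back.

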